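Shut the hardware chest

ROBOT

A 7-joint arm with a two-finger parallel gripper is mounted at the origin on the work surface. World frame = base frame: x ahead of the robot, y to its left, z up, the work surface at z = 0. Lengths are in m, angles in rad, forces in N, time in s.
With the tool pointing down it reaches from about 0.4 to 0.875 m from the base axis. Payload 19.3 kg.
Tool frame: the origin (TCP) lies at the very end of the fingers, on their centre line; the grasp point (between the pads) lies 19 mm behind it (grasp_offset is the y of the grasp point in the tool frame, in m); y points along the fingers, z is the direction in which the jaws open and shut, and the axes are right-handed (so a half turn about y gives the same grasp; the last joint's range is limited). The gripper opens to 85 mm and grips with 20 to 120 N. Pads are 22 mm wide; open, the fingers measure 114 mm over their backs; the gripper's body (76 mm by 85 mm) begins 54 mm behind the grasp point. The pads swing forward as they close: fully open they stand 13 mm farther back than shut.
Start: joints at [-1.343, 0.521, -0.036, 1.599, 0.021, 1.021, -0.113], TCP at [0.183, 0.597, 0.231] pointing down, gripper open.
Joint ranges: [-2.91, 2.91], [-0.3, 2.13], [-1.5, 1.42], [0.17, 2.43], [-1.26, 4.41], [0.16, 1.93], [-2.52, 2.52]. Speed limits (rad/s): [1.89, 1.89, 2.39, 2.39, 3.01, 3.01, 3.01].

INTERFACE

Orientations are given as [roll, pitch, yaw] about the fixed x, y, z axes, in that order (R = Rz(yaw) Ry(pitch) Rx(roll)).
In Python, from rig import get_state, get_image, close_job, grasp_offset gives the robot as it stands.
- The arm moves only by the shell command python3 -m pendant 'ROWS' [OPENING] [FORCE]. ROWS is JSON, a list of rows, each an object of numbers: "dx", "dy", "dz": the shift along the tool's x, y, z as a fraction of full scale; "yaw": the turn about the tool's y as a fraction of full scale. In form: [{"dx": .., "dy": .., "dz": .., "yaw": ..}, ...]. A call has 1 to 20 rows; each row shifts and turns the commanded pose from where the row before left it, along the tool's axes as they then stand; what a row does not reach is not made up. Full scale, the value 1, is 0.025 m for a shift and 0.15 rad for a turn. A row lasts 1/10 s, in which the tool goes at most 50 mm and 8.59 degrees, less where a joint would pass 70% of its speed; a pose out of reach is approached as far as the arm can. A call with a number of a shift or a turn outside -1 to 1 is refused whole. A call with a gripper value outside its range is refused whole. OPENING is the opening, from 0 (shut) to 1 (fully open), set as the call begins (- or left out, the last holds). The fingers move at their own pace and stop on an object; FORCE is the grip in N (left out, the last holds). Time passes only in rows, so rows that do not move let the fingers close. It gives the time, the measured TCP pose, the force and the opening at its end, in the units of the state.
- get_state(): the state, without advancing time (a new reading comes with each control period).
- get_image(name): name is "scene" or "top" or "wrist"; returns a dict with "img" (420x560x3 uint8, blue, green, red), "z_map" (420x560 float32, m along the optical axis (not along the pixel's ray), 0 where there is no reading), "fovy" (degrees; the focal length in pixels is half the picture's height over the tangent of half this angle, whatever the lens; pixels are square), "cx", "cy" (the principal point, pixels), "distortion" ([k1, k2, p1, p2, k3] as OpenCV has them; the pictures are not rectified), "rvec" (rotation vector, rad) and "tvec" (3), from world to camera coordinates, as OpenCV has them. Camera axes: x right, y down, z forward; pixel columns grow to the right and rows downward; lengths in m; the calibration is good to about 2 mm. A picture is of the moment at which its call begins.
- close_job(): hands the job in, once; it reports no verdict.
The state is a dict: "clock": time; "joint_positions": joint angles; "qd": joint speeds; "joint_torque": joint torques, N m; "tcp_pos": TCP position; "ee_rot": TCP orientation; "contact_force": force on the tool from outside, world axes, zero at the start; "moment": the same for the moment, N m; "opening": finger opening in m.
Only numpy, scipy, OpenCV 4.12 (cv2) and the standard library are available. Lean on these libraries where they do the work, as an engineer would, in place of code of your own. Each camera call takes 0.05 s, during which the arm holds its last target.

TASK

Close up the small hardware chest on the bench: with the fingertips, gently push both of its open drawers fully home, and only then push the raised lid down until it is fully shut. Do not slam the drawers or the lid, do not pull them further open, and leave the jar, the wheel and the wrench beside the chest where they are.

Things in the scene. Friction and masses are not known exactly. Their poses are not given: they have to be found in the camera images.
- chest: Grey painted metal chest fixed to the bench, 150 mm deep (x), 300 mm wide (y), 88 mm high without its lid. Origin: centre of its underside, on the bench. Its own -x axis is the front, roughly towards the robot; +y is its left side as the robot sees it; z up. Below: two drawers side by side in the front. Above: an open parts tray under the lid; the drawer fronts end 52 mm above the bench, the tray rim is at 88 mm.
- drawer_left (a joint): Drawer on the chest's +y side: how far it is pulled out towards the chest's -x, in m; 0 is fully shut (a hard stop), 0.09 fully out. It starts 0.03 to 0.07 out. It slides with about 2 N of friction (plus 8 N per m/s) and stays where it is left; about 0.5 kg. Its front plate is 12 mm thick, 144 mm wide, 45 mm high, centred 75 mm from the chest's middle, and is outside the chest body when shut.
- drawer_right (a joint): The same drawer on the chest's -y side.
- drawer_left_pull (a point): Middle of the outermost (front) surface of the left drawer's pull: a level steel bar, 8 mm thick, 80 mm long along y, 34 mm above the bench, whose front surface stands 24 mm ahead of the drawer front. It moves with the drawer; with the drawer shut this point is at (-0.111, 0.0755, 0.034) in the chest's frame. Pushing this bar to the chest's +x shuts the drawer.
- drawer_right_pull (a point): The same point on the right drawer's pull; shut: (-0.111, -0.0755, 0.034) in the chest's frame.
- lid (a joint): Angle of the grey sheet-metal lid, in rad: 0 is shut (level, on the tray rim, a hard stop); it grows as the front edge rises. It starts 0.85 to 1.2 and must not go above 1.35. Stiff hinge (about 0.6 N m of friction, lid 0.4 kg): it stays at any angle and does not fall, so it must be pushed the whole way, with about 2 to 6 N at right angles to it near its front edge.
- lid_hinge (a point): Middle of the lid's hinge line, which runs along the chest's y at the rear rim: (0.075, 0, 0.088) in the chest's frame. The lid is a plate 158 mm from the hinge to its front edge, 304 mm wide, 8 mm thick above the hinge line, with a short down-turned front lip.
- lid_spot (a point): Point on the lid's outer (upper, when shut) face, in the middle of its width, 130 mm from the hinge line and 28 mm from the front edge: a good place to push. It swings with the lid; with the lid raised the outer face looks up and to the chest's +x. Shut, it lies 96 mm above the bench.
- jar: Clear jar with a steel cap, 56 mm across, 85 mm high, loose, standing beside the chest; origin: centre of its underside. Leave alone.
- wheel: Black grooved idler wheel lying flat, 48 mm across, 30 mm high, loose, beside the chest; origin: centre of its underside. Leave alone.
- wrench: Steel wrench, 150 mm long, lying on the bench ahead of the chest's left side; origin: under its middle, length along its x. Leave alone.

How it is judged:
On the way, in this order (a step that is already met when the one before it is completed fails the run):
1. both drawers are pushed fully home, the lid still raised (value of joint each of drawer_left, drawer_right below 0.005 m and value of joint lid above 0.5 rad), for 0.2 s.
2. the lid is pushed fully down (value of joint each of drawer_left, drawer_right below 0.005 m and value of joint lid below 0.05 rad), for 0.2 s.
At the end, for the whole second after the job is handed in: Both drawers within 5 mm of fully shut, the lid within 0.05 rad of fully shut and at rest, and the jar, wheel and wrench within 15 mm of where they were (all of step 2 and velocity of joint lid between -0.05 and 0.05 rad/s and distance of each of jar, wheel, wrench from where it was at the start of the episode below 0.015 m); the robot touches nothing.
It fails at once if a drawer is slammed (shutting faster than 0.4 m/s) (velocity of joint any of drawer_left, drawer_right below -0.4 m/s).
It fails at once if the lid is slammed (falling faster than 3 rad/s) (velocity of joint lid below -3 rad/s).
It fails at once if the lid is raised past 1.35 rad or a drawer is pulled out past 0.085 m (value of joint lid above 1.35 rad or value of joint any of drawer_left, drawer_right above 0.085 m).
It fails at once if the jar, wheel or wrench is lifted or moved more than 15 mm (distance of any of jar, wheel, wrench from where it was at the start of the episode above 0.015 m).
It also fails if it takes over 54 s, if anything falls off the work surface, if the arm or the gripper's body presses on something with over 40 N, if the wrist force passes 120 N, or if a joint passes its speed limit or range.

## Working session

There is one attempt and no reset: what is moved stays moved. The work goes in short steps, Python scripts to look and compute and a shell command to move; the robot and the scene stay as the last step left them, time stands still between calls to the robot, and variables do not carry over. Pictures are saved under pics/ and viewed, and the job is handed in when it is done.

```bash
ls; mkdir -p pics
cat > h.py <<'E'
import numpy as np,cv2
from rig import get_state,get_image,close_job,grasp_offset
def snap(n,f):
    d=get_image(n); cv2.imwrite(f'pics/{f}.png',d['img']); np.savez(f'{f}.npz',**d); return d
def K(d):
    f=d['img'].shape[0]/2/np.tan(np.radians(d['fovy'])/2); return np.array([[f,0,d['cx']],[0,f,d['cy']],[0,0,1.]])
def pts(d):
    h,w=d['z_map'].shape; u,v=np.meshgrid(np.arange(w),np.arange(h))
    n=cv2.undistortPoints(np.stack([u,v],-1).reshape(-1,1,2).astype(float),K(d),np.array(d['distortion'],float)).reshape(h,w,2)
    z=d['z_map'][...,None]; c=np.concatenate([n*z,z],-1)
    R=cv2.Rodrigues(np.array(d['rvec'],float))[0]
    P=(c-np.array(d['tvec']).reshape(3))@R; P[d['z_map']==0]=np.nan; return P
E
python3 - <<'E'
from h import *
s=get_state();print(s,grasp_offset)
for n in('scene','top','wrist'): d=snap(n,n+'0'); print(n,d['fovy'],d['rvec'],d['tvec'],d['distortion'])
E
```

```text
pics
{'clock': 0.0, 'joint_positions': array([-1.34322529,  0.52200865, -0.0363454 ,  1.59996569,  0.02117726,
        1.0211154 , -0.11282128]), 'qd': array([-1.37438974e-03, -1.50550871e-04, -4.76791129e-04, -7.92998906e-04,
       -1.56087197e-03,  8.99969907e-05, -2.57199629e-04]), 'joint_torque': array([ 7.54991197e-04, -9.27109909e+01,  1.98018260e+00, -3.69936669e+01,
        1.78427179e-02,  8.17448512e-03, -1.28004990e-05]), 'tcp_pos': array([0.18329207, 0.59718084, 0.23074402]), 'ee_rot': array([-1.57190842e+00, -5.08944741e-05, -2.97799309e-01]), 'contact_force': array([1.35752942, 0.16610081, 0.29561428]), 'moment': array([-0.04921906,  0.02289917, -0.05790485]), 'opening': 0.08517330732115996} -0.0187
scene 47.156111445882 [ 2.19569787  0.18698161 -0.1038258 ] [-0.60703865  0.04671933  1.35855618] [-0.10405288  0.          0.          0.          0.        ]
top 52.87322364903611 [ 2.15042098 -2.08688717  0.21240178] [0.01670238 0.61846986 0.80169571] [0.04285244 0.         0.         0.         0.        ]
wrist 71.8231970523822 [-2.33636741 -1.72774551 -0.24320011] [-0.62510087 -0.03594586  0.37847364] [-0.02570633  0.          0.          0.          0.        ]
```

View pics/scene0.png

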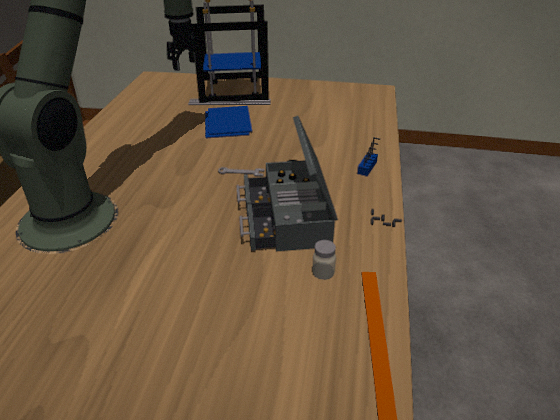

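View pics/top0.png

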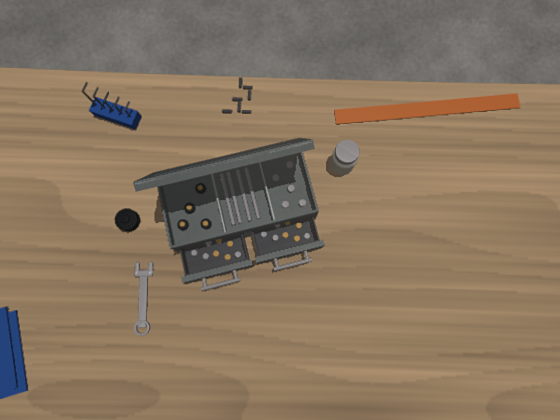

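View pics/wrist0.png

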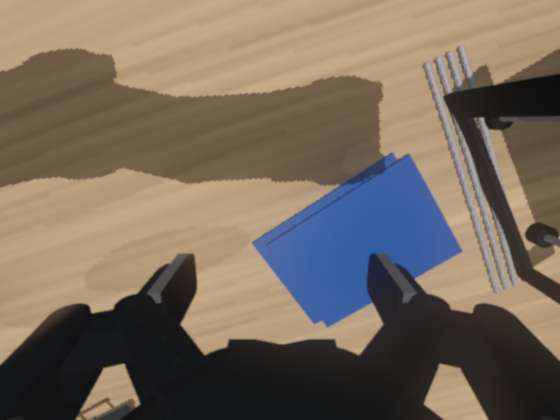

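The top view shows the chest in the middle with its pulls at about (221,283) and (293,261). The lid's top edge runs from (136,184) to (312,143). The wheel is at (127,220), the wrench at (143,298) and the jar at (346,155). Next I'll measure positions.

Run:
```python
from h import *
d=dict(np.load('top0.npz')); P=pts(d)
np.set_printoptions(precision=4,suppress=True)
for n,(u,v) in dict(pullL=(221,283),pullLa=(204,287),pullLb=(239,278),pullR=(293,261),pRa=(276,266),pRb=(310,257),frontL0=(184,279),frontL1=(247,266),frontR0=(258,261),frontR1=(321,244),rimFL=(172,247),rimFR=(316,212),lidTL=(136,184),lidTR=(312,143),lidmid=(225,165),wheel=(127,220),jar=(346,150),wr0=(143,268),wr1=(142,328),wrm=(143,298),table=(400,300)).items():
    q=P[v-2:v+3,u-2:u+3].reshape(-1,3); i=np.nanargmax(q[:,2]); print(n,P[v,u],'top',q[i])
```

```text
pullL [0.4712 0.1612 0.0376] top [0.4671 0.1645 0.0409]
pullLa [0.4624 0.1948 0.0385] top [0.4622 0.1983 0.041 ]
pullLb [0.4822 0.1254 0.0376] top [0.4781 0.1269 0.04  ]
pullR [0.5229 0.0158 0.0006] top [0.5157 0.0124 0.0393]
pRa [0.5086 0.0511 0.0377] top [0.5064 0.053  0.0402]
pRb [ 0.5325 -0.0204  0.0005] top [ 0.5246 -0.0139  0.0408]
frontL0 [0.4767 0.233  0.0523] top [0.4727 0.2341 0.0547]
frontL1 [0.5066 0.11   0.0413] top [0.5099 0.1051 0.0541]
frontR0 [0.5166 0.0874 0.0519] top [0.5184 0.0833 0.0558]
frontR1 [ 0.5549 -0.0392  0.0512] top [ 0.5566 -0.0369  0.0536]
rimFL [0.536  0.2526 0.0879] top [0.5375 0.2539 0.0911]
rimFR [ 0.6148 -0.0258  0.0818] top [ 0.6172 -0.029   0.0904]
lidTL [0.6213 0.2798 0.2361] top [0.624  0.2826 0.2381]
lidTR [ 0.7014 -0.0059  0.2356] top [ 0.7045 -0.0058  0.2369]
lidmid [0.6595 0.1378 0.2326] top [0.66   0.1406 0.2363]
wheel [0.5959 0.3655 0.0313] top [0.6    0.3657 0.0321]
jar [ 0.7455 -0.0849  0.0842] top [ 0.742  -0.0884  0.0883]
wr0 [ 0.4992  0.3334 -0.0007] top [0.4947 0.3262 0.0072]
wr1 [ 0.377   0.3232 -0.0012] top [0.3817 0.3187 0.0079]
wrm [0.4373 0.325  0.0059] top [0.4414 0.3233 0.0126]
table [ 0.4486 -0.2097  0.0027] top [ 0.4505 -0.2055  0.0029]
```

Run:
```python
from h import *
d=cv2.imread('pics/top0.png')[120:345,95:375]
cv2.imwrite('pics/top0z.png',cv2.resize(d,None,fx=2.6,fy=2.6,interpolation=cv2.INTER_CUBIC))
d=cv2.imread('pics/scene0.png')[100:290,210:350]
cv2.imwrite('pics/scene0z.png',cv2.resize(d,None,fx=3.1,fy=3.1,interpolation=cv2.INTER_CUBIC))
```

```text
(no output)
```

View pics/top0z.png

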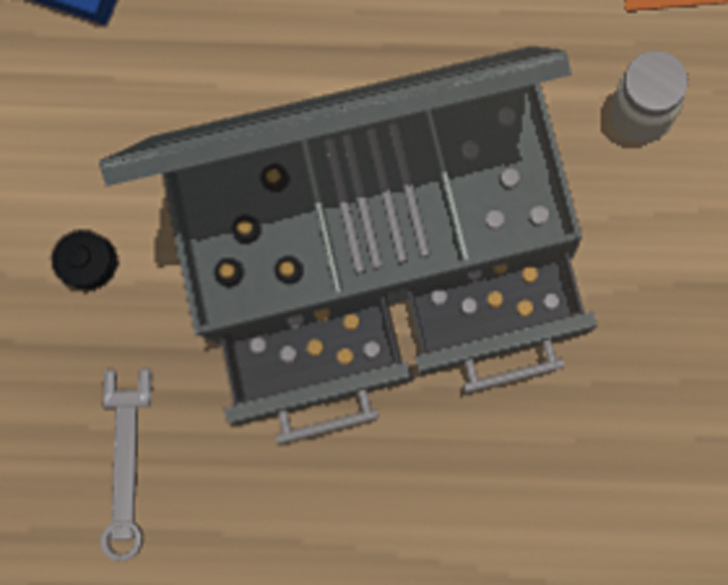

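View pics/scene0z.png

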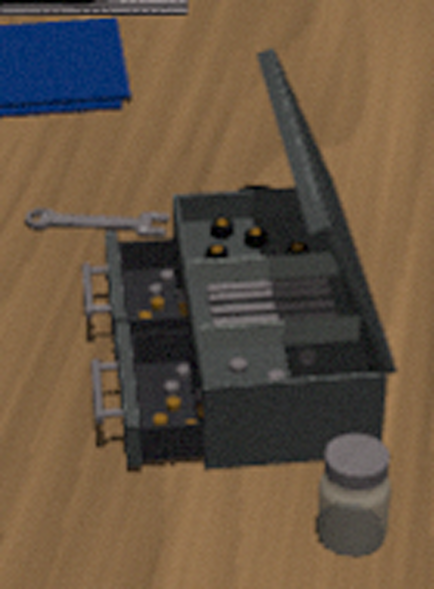

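Run:
```python
from h import *
np.set_printoptions(precision=4,suppress=True)
d=dict(np.load('top0.npz')); P=pts(d)
m=(abs(P[...,2]-.088)<.004)
v,u=np.nonzero(m); k=(u>155)&(u<325)&(v>150)&(v<252)
Q=P[v[k],u[k]]
(c,wh,a)=cv2.minAreaRect(Q[:,:2].astype(np.float32)); print('rect',c,wh,a,len(Q))
for i in np.argsort(Q[:,0])[[0,len(Q)//2,-1]]: print(Q[i])
yaw=.274
for yaw in (.26,.27,.28,.29):
    ax=np.array([np.cos(yaw),np.sin(yaw)]);ay=np.array([-ax[1],ax[0]])
    a=Q[:,:2]@ax;b=Q[:,:2]@ay
    h,e=np.histogram(a,np.arange(a.min(),a.max(),.002)); print(yaw,h.max(),e[h.argmax()],np.percentile(a,[0.5,99.5]),np.percentile(b,[0.5,99.5]))
for nm,(lo,hi),(u0,u1,v0,v1) in (('frontplates',(.047,.0565),(175,330,225,290)),('pulls',(.034,.043),(195,320,250,295)),('lid',(.1,.26),(125,325,130,195))):
    v,u=np.nonzero((P[...,2]>lo)&(P[...,2]<hi)); k=(u>u0)&(u<u1)&(v>v0)&(v<v1); R=P[v[k],u[k]]
    a=R[:,:2]@[np.cos(.274),np.sin(.274)];b=R[:,:2]@[-np.sin(.274),np.cos(.274)]
    for s in (b>.08+.05,) if 0 else (b>b.mean(),b<=b.mean()): print(nm,s.sum(),np.percentile(a[s],[1,10,50,99]),np.percentile(b[s],[1,99]),np.percentile(R[s,2],[50,99.]))
for nm,(u,v) in dict(wheel=(127,220),jar=(346,150)).items():
    k=P[v-25:v+26,u-25:u+26].reshape(-1,3); k=k[k[:,2]>np.nanpercentile(k[:,2],97)-.006]; print(nm,k.mean(0))
```

```text
rect (0.6505890488624573, 0.13558882474899292) (0.15832071006298065, 0.30167195200920105) 15.83370590209961 810
[0.5357 0.2582 0.0887]
[0.5949 0.0631 0.0877]
[0.7371 0.0091 0.0877]
0.26 149 0.5861159622649034 [0.5829 0.713 ] [-0.1873  0.1141]
0.27 156 0.585126948313894 [0.5837 0.7112] [-0.1935  0.1073]
0.28 159 0.5851534528226776 [0.5837 0.7109] [-0.1998  0.1008]
0.29 159 0.5855101810396197 [0.5819 0.7111] [-0.2063  0.0945]
frontplates 509 [0.5173 0.5185 0.5242 0.6162] [-0.0371  0.0993] [0.0524 0.0564]
frontplates 449 [0.5198 0.5209 0.5259 0.5326] [-0.1921 -0.0406] [0.0521 0.0554]
pulls 258 [0.4936 0.4947 0.4999 0.535 ] [-0.0366  0.068 ] [0.0378 0.0428]
pulls 234 [0.4965 0.4975 0.5024 0.5372] [-0.1608 -0.0566] [0.0376 0.0426]
lid 1310 [0.6645 0.6665 0.675  0.7304] [-0.0423  0.1046] [0.2326 0.2378]
lid 1290 [0.6651 0.6673 0.6758 0.7304] [-0.1957 -0.0453] [0.2325 0.2375]
wheel [0.6    0.3711 0.0252]
jar [ 0.7435 -0.0863  0.0851]
```

Run:
```python
from h import *
np.set_printoptions(precision=3,suppress=True)
for f in('scene0','wrist0','top0'):
    d=dict(np.load(f+'.npz')); P=pts(d).reshape(-1,3); P=P[~np.isnan(P[:,0])]
    if f=='wrist0':
        print('gripper self',)
    k=P[(P[:,2]>.03)&(P[:,0]>0.1)&(P[:,0]<.9)&(P[:,1]>.3)&(P[:,2]<.7)]
    # coarse grid of max height
    g={}
    for p in k: 
        key=(round(p[0]/.06)*6,round(p[1]/.06)*6); g[key]=max(g.get(key,0),p[2])
    print(f,{k:round(float(v),2) for k,v in sorted(g.items())})
```

```text
scene0 {(12, 54): 0.47, (12, 60): 0.46, (12, 78): 0.31, (12, 84): 0.33, (12, 90): 0.14, (12, 96): 0.14, (12, 102): 0.37, (12, 108): 0.33, (12, 198): 0.13, (12, 204): 0.14, (18, 54): 0.48, (18, 60): 0.41, (18, 66): 0.35, (18, 78): 0.33, (18, 84): 0.4, (18, 90): 0.39, (18, 96): 0.14, (18, 102): 0.37, (18, 108): 0.33, (18, 114): 0.33, (18, 198): 0.15, (18, 204): 0.14, (24, 54): 0.48, (24, 60): 0.48, (24, 66): 0.35, (24, 84): 0.33, (24, 90): 0.14, (24, 96): 0.14, (24, 102): 0.14, (24, 108): 0.33, (24, 114): 0.33, (24, 198): 0.15, (24, 204): 0.15, (30, 84): 0.33, (30, 90): 0.33, (30, 96): 0.14, (30, 102): 0.14, (30, 108): 0.36, (30, 114): 0.33, (30, 198): 0.13, (30, 204): 0.15, (36, 84): 0.33, (36, 90): 0.4, (36, 96): 0.14, (36, 102): 0.14, (36, 108): 0.14, (36, 114): 0.33, (36, 198): 0.15, (36, 204): 0.15, (42, 84): 0.33, (42, 90): 0.33, (42, 198): 0.13, (42, 204): 0.15, (48, 198): 0.16, (48, 204): 0.16, (54, 198): 0.16, (54, 204): 0.16, (60, 198): 0.16, (60, 204): 0.16, (66, 198): 0.16, (66, 204): 0.16, (72, 198): 0.17, (72, 204): 0.17, (78, 198): 0.16, (78, 204): 0.17, (84, 36): 0.06, (84, 42): 0.1, (84, 48): 0.09, (84, 198): 0.17, (84, 204): 0.17, (90, 42): 0.09, (90, 48): 0.09, (90, 198): 0.15, (90, 204): 0.17}
gripper self
wrist0 {(12, 54): 0.31, (12, 84): 0.16, (18, 54): 0.33, (18, 60): 0.34, (18, 66): 0.33, (18, 84): 0.15, (24, 66): 0.31, (24, 84): 0.03, (30, 84): 0.03, (30, 90): 0.03, (36, 84): 0.03, (36, 90): 0.04, (42, 90): 0.08}
top0 {(60, 36): 0.03, (78, 36): 0.03, (84, 36): 0.06, (84, 42): 0.09, (84, 48): 0.1, (90, 48): 0.09}
```

```bash
python3 -m pendant '[{"dx":0,"dy":0,"dz":0,"yaw":-0.96},{"dx":0,"dy":0,"dz":0,"yaw":-0.96},{"dx":0,"dy":0,"dz":0,"yaw":-0.96},{"dx":0,"dy":0,"dz":0,"yaw":-0.95},{"dx":0,"dy":0,"dz":0,"yaw":0}]' 0
```

```text
clock: 0.65
tcp_pos: [0.1835, 0.5973, 0.231]
ee_rot: [-1.571, 0.0, 0.279]
contact_force: [0.4, 0.4, 1.0]
opening: 0.0122
```

```bash
python3 -m pendant '[{"dx":0.23,"dy":0,"dz":-0.99,"yaw":0},{"dx":0.23,"dy":0,"dz":-0.99,"yaw":0},{"dx":0.23,"dy":0,"dz":-0.99,"yaw":0},{"dx":0.23,"dy":0,"dz":-0.99,"yaw":0},{"dx":0.23,"dy":0,"dz":-0.99,"yaw":0},{"dx":0.23,"dy":0,"dz":-0.99,"yaw":0},{"dx":0.23,"dy":0,"dz":-0.99,"yaw":0},{"dx":0.23,"dy":0,"dz":-0.99,"yaw":0},{"dx":0.23,"dy":0,"dz":-0.99,"yaw":0},{"dx":0.23,"dy":0,"dz":-0.99,"yaw":0},{"dx":0.23,"dy":0,"dz":-0.99,"yaw":0},{"dx":0.23,"dy":0,"dz":-0.99,"yaw":0},{"dx":0.23,"dy":0,"dz":-0.99,"yaw":0},{"dx":0.23,"dy":0,"dz":-0.99,"yaw":0},{"dx":0.23,"dy":0,"dz":-0.99,"yaw":0},{"dx":0.23,"dy":0,"dz":-0.99,"yaw":0},{"dx":0.23,"dy":0,"dz":-0.99,"yaw":0},{"dx":0.23,"dy":0,"dz":-0.99,"yaw":0},{"dx":0.23,"dy":0,"dz":-0.99,"yaw":0},{"dx":0.23,"dy":0,"dz":-0.99,"yaw":0}]'
cat > ab.py <<'E'
from h import *
s=get_state(); p=s['tcp_pos']; c,t=np.cos(.277),np.sin(.277)
f=s['contact_force']
print('t%.2f a%.4f b%.4f z%.4f'%(s['clock'],p[0]*c+p[1]*t,-p[0]*t+p[1]*c,p[2]),'Fa %.1f Fb %.1f Fz %.1f'%(f[0]*c+f[1]*t,-f[0]*t+f[1]*c,f[2]),s['ee_rot'],s['opening'])
E
python3 ab.py
```

```text
clock: 2.65
tcp_pos: [0.4296, 0.1518, 0.2314]
ee_rot: [-1.571, -0.0, 0.271]
contact_force: [0.5, 0.5, -0.4]
opening: -0.0003
t2.65 a0.4547 b0.0285 z0.2314 Fa 0.6 Fb 0.3 Fz -0.4 [-1.57053325e+00 -1.55624313e-04  2.71418521e-01] -0.00025607070719422815
```

```bash
python3 -m pendant '[{"dx":0,"dy":0.95,"dz":0,"yaw":0},{"dx":0,"dy":0.95,"dz":0,"yaw":0},{"dx":0,"dy":0.95,"dz":0,"yaw":0},{"dx":0,"dy":0.95,"dz":0,"yaw":0},{"dx":0,"dy":0.95,"dz":0,"yaw":0},{"dx":0,"dy":0.95,"dz":0,"yaw":0},{"dx":0,"dy":0.95,"dz":0,"yaw":0},{"dx":0,"dy":0.95,"dz":0,"yaw":0},{"dx":0,"dy":0.76,"dz":0,"yaw":0},{"dx":0,"dy":0,"dz":0,"yaw":0}]'
python3 ab.py
python3 - <<'E'
from h import *
a=snap('scene','s1');b=snap('wrist','w1')
z=cv2.resize(a['img'][80:290,190:350],None,fx=2,fy=2)
o=np.zeros((420,800,3),np.uint8);o[:,:320]=z[:420];o[:360,320:]=cv2.resize(b['img'],(480,360));cv2.imwrite('pics/c1.png',o)
E
```

```text
clock: 3.65
tcp_pos: [0.4283, 0.1522, 0.0206]
ee_rot: [-1.572, 0.003, 0.273]
contact_force: [-0.4, -0.1, 0.2]
opening: 0.0002
t3.65 a0.4536 b0.0293 z0.0206 Fa -0.5 Fb 0.0 Fz 0.2 [-1.57169489  0.00307844  0.27264846] 0.00017399816520193
```

View pics/c1.png

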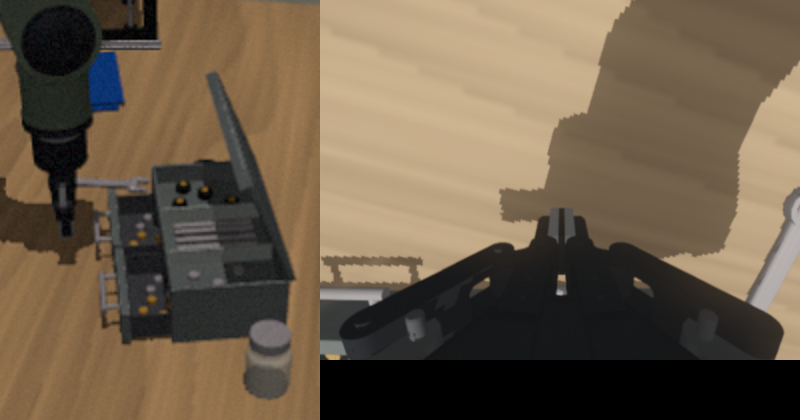

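The fingertips are in front of the left pull (scene crop about (67,230), pull at (103,228)), clear of everything. Now I'll push slowly.

```bash
python3 -m pendant '[{"dx":0.3,"dy":0,"dz":0,"yaw":0},{"dx":0.3,"dy":0,"dz":0,"yaw":0},{"dx":0.2,"dy":0,"dz":0,"yaw":0},{"dx":0.2,"dy":0,"dz":0,"yaw":0},{"dx":0.2,"dy":0,"dz":0,"yaw":0},{"dx":0.2,"dy":0,"dz":0,"yaw":0}]'; python3 ab.py;  python3 -m pendant '[{"dx":0.2,"dy":0,"dz":0,"yaw":0},{"dx":0.2,"dy":0,"dz":0,"yaw":0},{"dx":0.2,"dy":0,"dz":0,"yaw":0},{"dx":0.2,"dy":0,"dz":0,"yaw":0},{"dx":0.2,"dy":0,"dz":0,"yaw":0},{"dx":0.2,"dy":0,"dz":0,"yaw":0},{"dx":0.2,"dy":0,"dz":0,"yaw":0}]'; python3 ab.py
```

```text
clock: 4.35
tcp_pos: [0.463, 0.1622, 0.0223]
ee_rot: [-1.571, 0.001, 0.277]
contact_force: [-1.7, -0.9, 2.3]
opening: 0.0004
t4.35 a0.4897 b0.0294 z0.0223 Fa -1.9 Fb -0.4 Fz 2.3 [-1.57089519e+00  6.58419212e-04  2.76577930e-01] 0.00044108329619319605
clock: 5.05
tcp_pos: [0.497, 0.1719, 0.0223]
ee_rot: [-1.571, 0.0, 0.277]
contact_force: [-1.3, -0.5, 1.8]
opening: -0.0
t5.05 a0.5250 b0.0295 z0.0223 Fa -1.4 Fb -0.1 Fz 1.8 [-1.57083908e+00  1.02908577e-04  2.76648653e-01] -2.167689710877487e-05
```

```bash
python3 -m pendant '[{"dx":0.12,"dy":0,"dz":0,"yaw":0},{"dx":0.12,"dy":0,"dz":0,"yaw":0},{"dx":0.12,"dy":0,"dz":0,"yaw":0},{"dx":0,"dy":0,"dz":0,"yaw":0}]'; python3 ab.py;  python3 -m pendant '[{"dx":0.08,"dy":0,"dz":0,"yaw":0},{"dx":0,"dy":0,"dz":0,"yaw":0}]'; python3 ab.py;python3 -m pendant '[{"dx":0.08,"dy":0,"dz":0,"yaw":0},{"dx":0,"dy":0,"dz":0,"yaw":0}]'; python3 ab.py
```

```text
clock: 5.45
tcp_pos: [0.5057, 0.1744, 0.0223]
ee_rot: [-1.571, -0.001, 0.277]
contact_force: [-0.5, -0.2, 0.0]
opening: -0.0001
t5.45 a0.5341 b0.0295 z0.0223 Fa -0.5 Fb -0.0 Fz 0.0 [-1.57074879e+00 -6.05156973e-04  2.76599987e-01] -0.0001316449339865316
clock: 5.65
tcp_pos: [0.5073, 0.1749, 0.0223]
ee_rot: [-1.571, -0.0, 0.277]
contact_force: [-0.2, 0.3, 1.0]
opening: -0.0001
t5.65 a0.5358 b0.0295 z0.0223 Fa -0.1 Fb 0.3 Fz 1.0 [-1.57081765e+00 -1.05378224e-04  2.76660344e-01] -6.467731654338993e-05
clock: 5.85
tcp_pos: [0.5087, 0.1753, 0.0222]
ee_rot: [-1.571, 0.001, 0.277]
contact_force: [-4.1, -1.5, 2.5]
opening: 0.0002
t5.85 a0.5372 b0.0295 z0.0222 Fa -4.4 Fb -0.4 Fz 2.5 [-1.57091369e+00  1.04801683e-03  2.76687538e-01] 0.00024051609992738397
```

```bash
python3 -m pendant '[{"dx":0.08,"dy":0,"dz":0,"yaw":0},{"dx":0,"dy":0,"dz":0,"yaw":0}]'; python3 ab.py;python3 -m pendant '[{"dx":0.08,"dy":0,"dz":0,"yaw":0},{"dx":0,"dy":0,"dz":0,"yaw":0}]'; python3 ab.py
```

```text
clock: 6.05
tcp_pos: [0.509, 0.1753, 0.022]
ee_rot: [-1.571, 0.004, 0.277]
contact_force: [-14.9, -2.7, 10.7]
opening: 0.0001
t6.05 a0.5375 b0.0295 z0.0220 Fa -15.1 Fb 1.4 Fz 10.7 [-1.57120892  0.00447374  0.27687924] 0.0001497826820260168
clock: 6.25
tcp_pos: [0.5091, 0.1753, 0.0218]
ee_rot: [-1.572, 0.008, 0.277]
contact_force: [-25.0, -5.4, 20.2]
opening: 0.0
t6.25 a0.5376 b0.0294 z0.0218 Fa -25.5 Fb 1.6 Fz 20.2 [-1.57157158  0.00809506  0.27696274] 1.6621535016738792e-06
```

Hard stop at a=0.5375, as predicted. Next I'll back off, then go across to the right drawer.

```bash
python3 -m pendant '[{"dx":-0.3,"dy":0,"dz":0,"yaw":0},{"dx":-0.6,"dy":0,"dz":0,"yaw":0},{"dx":-0.8,"dy":0,"dz":0,"yaw":0},{"dx":-0.8,"dy":0,"dz":0,"yaw":0},{"dx":-0.8,"dy":0,"dz":0,"yaw":0},{"dx":0,"dy":0,"dz":-0.8,"yaw":0},{"dx":0,"dy":0,"dz":-0.9,"yaw":0},{"dx":0,"dy":0,"dz":-0.9,"yaw":0},{"dx":0,"dy":0,"dz":-0.9,"yaw":0},{"dx":0,"dy":0,"dz":-0.9,"yaw":0},{"dx":0,"dy":0,"dz":-0.9,"yaw":0},{"dx":0,"dy":0,"dz":-0.8,"yaw":0},{"dx":0,"dy":0,"dz":0,"yaw":0},{"dx":0,"dy":0,"dz":0,"yaw":0}]'; python3 ab.py
python3 - <<'E'
from h import *
a=snap('scene','s2');b=snap('top','t2')
z=cv2.resize(a['img'][80:290,190:350],None,fx=2,fy=2)
o=np.zeros((420,800,3),np.uint8);o[:,:320]=z[:420];o[:360,320:]=cv2.resize(b['img'],(480,360));cv2.imwrite('pics/c2.png',o)
E
```

```text
clock: 7.65
tcp_pos: [0.4755, 0.0072, 0.0224]
ee_rot: [-1.571, -0.001, 0.276]
contact_force: [-1.0, -0.2, 0.0]
opening: -0.0001
t7.65 a0.4594 b-0.1231 z0.0224 Fa -1.0 Fb 0.1 Fz 0.0 [-1.57076951e+00 -8.71619318e-04  2.75714894e-01] -0.00012252363006325497
```

View pics/c2.png

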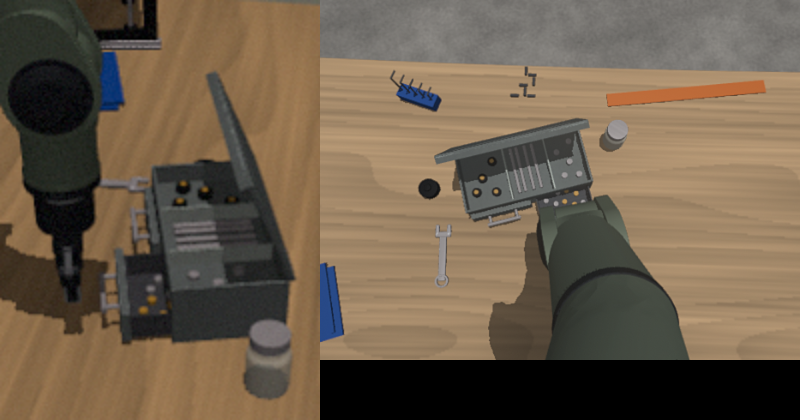

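The left drawer is shut, with its pull close to the chest at (505,217). The fingertips stand in front of the right pull.

```bash
python3 -m pendant '[{"dx":0.3,"dy":0,"dz":0,"yaw":0},{"dx":0.2,"dy":0,"dz":0,"yaw":0},{"dx":0.2,"dy":0,"dz":0,"yaw":0},{"dx":0.2,"dy":0,"dz":0,"yaw":0},{"dx":0.2,"dy":0,"dz":0,"yaw":0},{"dx":0.2,"dy":0,"dz":0,"yaw":0},{"dx":0.2,"dy":0,"dz":0,"yaw":0}]'; python3 ab.py;  python3 -m pendant '[{"dx":0.2,"dy":0,"dz":0,"yaw":0},{"dx":0.2,"dy":0,"dz":0,"yaw":0},{"dx":0.2,"dy":0,"dz":0,"yaw":0},{"dx":0.2,"dy":0,"dz":0,"yaw":0},{"dx":0.2,"dy":0,"dz":0,"yaw":0},{"dx":0.12,"dy":0,"dz":0,"yaw":0},{"dx":0.12,"dy":0,"dz":0,"yaw":0},{"dx":0.12,"dy":0,"dz":0,"yaw":0},{"dx":0,"dy":0,"dz":0,"yaw":0}]'; python3 ab.py
```

```text
clock: 8.45
tcp_pos: [0.5114, 0.0176, 0.0222]
ee_rot: [-1.571, 0.001, 0.277]
contact_force: [-3.2, -0.2, 0.9]
opening: -0.0003
t8.45 a0.4967 b-0.1229 z0.0222 Fa -3.1 Fb 0.6 Fz 0.9 [-1.57064921e+00  5.78681053e-04  2.76697643e-01] -0.0003091484091036676
clock: 9.35
tcp_pos: [0.5446, 0.0268, 0.0224]
ee_rot: [-1.571, -0.001, 0.277]
contact_force: [-0.2, -0.0, 0.2]
opening: 0.0003
t9.35 a0.5312 b-0.1231 z0.0224 Fa -0.2 Fb 0.0 Fz 0.2 [-1.57094371e+00 -7.22301760e-04  2.76650649e-01] 0.0002645417324714445
```

```bash
python3 -m pendant '[{"dx":0.08,"dy":0,"dz":0,"yaw":0},{"dx":0.08,"dy":0,"dz":0,"yaw":0},{"dx":0.08,"dy":0,"dz":0,"yaw":0},{"dx":0,"dy":0,"dz":0,"yaw":0}]'; python3 ab.py;  python3 -m pendant '[{"dx":0.08,"dy":0,"dz":0,"yaw":0},{"dx":0,"dy":0,"dz":0,"yaw":0}]'; python3 ab.py
```

```text
clock: 9.75
tcp_pos: [0.5502, 0.0284, 0.0224]
ee_rot: [-1.571, -0.001, 0.277]
contact_force: [-0.0, -0.9, 0.4]
opening: -0.0002
t9.75 a0.5370 b-0.1231 z0.0224 Fa -0.3 Fb -0.8 Fz 0.4 [-1.57093362e+00 -5.42737672e-04  2.76560267e-01] -0.0001737761860582316
clock: 9.95
tcp_pos: [0.5507, 0.0286, 0.0221]
ee_rot: [-1.571, 0.002, 0.276]
contact_force: [-8.6, -2.2, 5.1]
opening: -0.0002
t9.95 a0.5375 b-0.1231 z0.0221 Fa -8.8 Fb 0.3 Fz 5.1 [-1.57079271  0.00241456  0.27643646] -0.00020463783107650354
```

```bash
python3 -m pendant '[{"dx":-0.3,"dy":0,"dz":0,"yaw":0},{"dx":-0.8,"dy":0,"dz":0,"yaw":0},{"dx":-0.9,"dy":0,"dz":0,"yaw":0},{"dx":0,"dy":-0.9,"dz":0,"yaw":0},{"dx":0,"dy":-1,"dz":0,"yaw":0},{"dx":0,"dy":-1,"dz":0,"yaw":0},{"dx":0,"dy":-1,"dz":0,"yaw":0},{"dx":0,"dy":-1,"dz":0,"yaw":0},{"dx":0,"dy":-1,"dz":0,"yaw":0},{"dx":0,"dy":-1,"dz":0,"yaw":0},{"dx":0,"dy":-1,"dz":0,"yaw":0},{"dx":0,"dy":-1,"dz":0,"yaw":0},{"dx":0,"dy":-1,"dz":0,"yaw":0},{"dx":0,"dy":-1,"dz":0,"yaw":0},{"dx":0,"dy":-1,"dz":0.5,"yaw":0},{"dx":0,"dy":0,"dz":1,"yaw":0},{"dx":0,"dy":0,"dz":1,"yaw":0},{"dx":0,"dy":0,"dz":0.5,"yaw":0},{"dx":0,"dy":0,"dz":0,"yaw":0}]'; python3 ab.py
python3 - <<'E'
from h import *
a=snap('scene','s3');b=snap('top','t3')
z=cv2.resize(a['img'][80:290,190:350],None,fx=2,fy=2)
o=np.zeros((420,800,3),np.uint8);o[:,:320]=z[:420];o[:360,320:]=cv2.resize(b['img'],(480,360));cv2.imwrite('pics/c3.png',o)
E
```

```text
clock: 11.85
tcp_pos: [0.4827, 0.0887, 0.3198]
ee_rot: [-1.571, -0.0, 0.279]
contact_force: [0.8, -1.0, 0.0]
opening: -0.0
t11.85 a0.4886 b-0.0467 z0.3198 Fa 0.5 Fb -1.1 Fz 0.0 [-1.57058561e+00 -4.45317064e-04  2.78968143e-01] -1.7410416453647013e-05
```

View pics/c3.png

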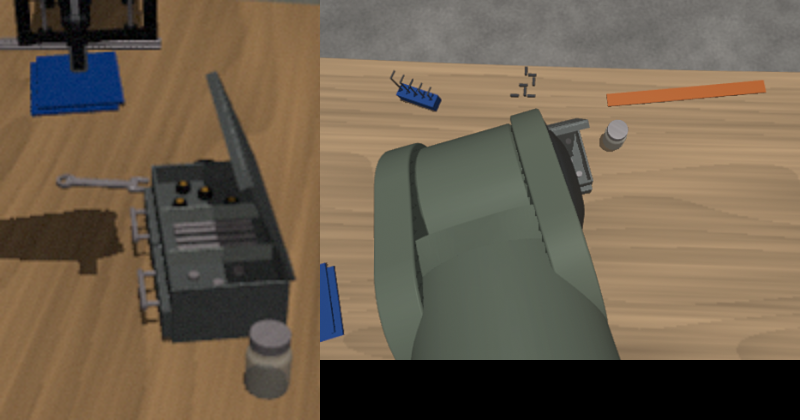

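Both drawers are shut: the pulls at (138,225) and (147,290) sit close against the chest. Next I'll cross over the lid and come down behind it.

```bash
python3 -m pendant '[{"dx":0.8,"dy":0,"dz":0,"yaw":0},{"dx":1,"dy":0,"dz":0,"yaw":0},{"dx":1,"dy":0,"dz":0,"yaw":0},{"dx":1,"dy":0,"dz":0,"yaw":0},{"dx":1,"dy":0,"dz":0,"yaw":0},{"dx":1,"dy":0,"dz":0,"yaw":0},{"dx":1,"dy":0,"dz":0,"yaw":0},{"dx":1,"dy":0,"dz":0,"yaw":0},{"dx":1,"dy":0,"dz":0,"yaw":0},{"dx":0.9,"dy":0,"dz":0,"yaw":0},{"dx":0,"dy":0,"dz":0,"yaw":0},{"dx":0,"dy":0,"dz":0,"yaw":0}]'; python3 ab.py;python3 -m pendant '[{"dx":0,"dy":0.6,"dz":0,"yaw":0},{"dx":0,"dy":0.6,"dz":0,"yaw":0},{"dx":0,"dy":0.6,"dz":0,"yaw":0},{"dx":0,"dy":0,"dz":0,"yaw":0}]'; python3 ab.py
python3 - <<'E'
from h import *
a=snap('scene','s4');b=snap('wrist','w4')
z=cv2.resize(a['img'][80:290,190:350],None,fx=2,fy=2)
o=np.zeros((420,800,3),np.uint8);o[:,:320]=z[:420];o[:360,320:]=cv2.resize(b['img'],(480,360));cv2.imwrite('pics/c4.png',o)
E
```

```text
clock: 13.15
tcp_pos: [0.7166, 0.1524, 0.3188]
ee_rot: [-1.571, 0.001, 0.275]
contact_force: [-0.8, -0.3, 0.2]
opening: 0.0005
t13.15 a0.7309 b-0.0494 z0.3188 Fa -0.8 Fb -0.1 Fz 0.2 [-1.57137430e+00  1.28147380e-03  2.75496739e-01] 0.0005294151178276469
clock: 13.55
tcp_pos: [0.7154, 0.1528, 0.2729]
ee_rot: [-1.571, 0.003, 0.276]
contact_force: [-0.4, -0.1, -0.1]
opening: 0.0004
t13.55 a0.7299 b-0.0486 z0.2729 Fa -0.4 Fb 0.1 Fz -0.1 [-1.57111797  0.00292683  0.27625757] 0.0003575077372344075
```

View pics/c4.png

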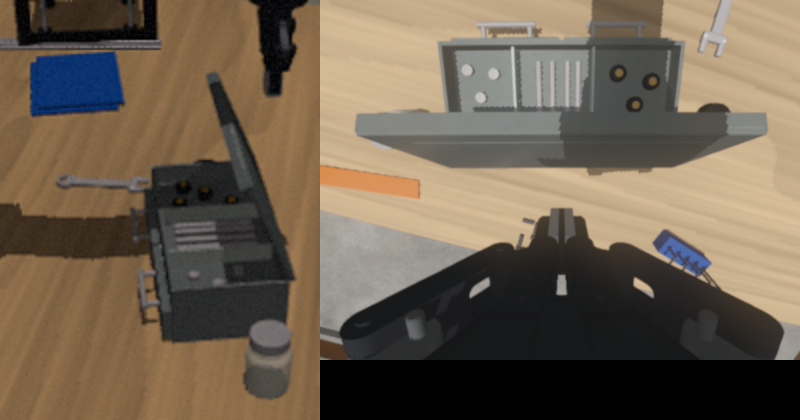

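The wrist view shows the fingertips at (560,215), behind the lid face and centred on it. I'll go down and then make contact.

```bash
python3 -m pendant '[{"dx":0,"dy":0.7,"dz":0,"yaw":0},{"dx":0,"dy":0.7,"dz":0,"yaw":0},{"dx":0,"dy":0.7,"dz":0,"yaw":0},{"dx":0,"dy":0.6,"dz":0,"yaw":0},{"dx":0,"dy":0,"dz":0,"yaw":0}]'; python3 ab.py;python3 -m pendant '[{"dx":-0.2,"dy":0,"dz":0,"yaw":0},{"dx":-0.2,"dy":0,"dz":0,"yaw":0},{"dx":-0.2,"dy":0,"dz":0,"yaw":0},{"dx":-0.2,"dy":0,"dz":0,"yaw":0},{"dx":-0.1,"dy":0,"dz":0,"yaw":0},{"dx":-0.1,"dy":0,"dz":0,"yaw":0}]'; python3 ab.py; python3 -m pendant '[{"dx":-0.15,"dy":0,"dz":0,"yaw":0},{"dx":-0.15,"dy":0,"dz":0,"yaw":0}]'; python3 ab.py
```

```text
clock: 14.15
tcp_pos: [0.7158, 0.1535, 0.2058]
ee_rot: [-1.571, 0.002, 0.277]
contact_force: [-0.9, 0.1, 0.9]
opening: -0.0
t14.15 a0.7305 b-0.0481 z0.2058 Fa -0.8 Fb 0.4 Fz 0.9 [-1.57079584  0.00221041  0.27670761] -1.2216314763262871e-05
clock: 14.75
tcp_pos: [0.6922, 0.1468, 0.2076]
ee_rot: [-1.571, -0.0, 0.277]
contact_force: [-0.5, -0.4, 0.1]
opening: 0.0001
t14.75 a0.7059 b-0.0481 z0.2076 Fa -0.6 Fb -0.2 Fz 0.1 [-1.57084988e+00 -3.81069350e-04  2.76722824e-01] 8.636978238262653e-05
clock: 14.95
tcp_pos: [0.6853, 0.1449, 0.2074]
ee_rot: [-1.571, -0.001, 0.277]
contact_force: [5.5, 1.9, -1.7]
opening: 0.0
t14.95 a0.6988 b-0.0480 z0.2074 Fa 5.8 Fb 0.3 Fz -1.7 [-1.57073238e+00 -1.18286712e-03  2.76681535e-01] 1.5652365026603966e-06
```

```bash
python3 -c "
import numpy as np
p=1.19
while p>.05:
    q=p-.07; print('%.2f dx %.3f dy %.3f'%(q,-.128*(np.cos(q)-np.cos(p))/.025,-.128*(np.sin(q)-np.sin(p))/.025)); p=q
"; python3 -m pendant '[{"dx":-0.33,"dy":0.14,"dz":0,"yaw":0},{"dx":-0.32,"dy":0.17,"dz":0,"yaw":0},{"dx":-0.31,"dy":0.19,"dz":0,"yaw":0}]'; python3 ab.py
```

```text
1.12 dx -0.328 dy 0.145
1.05 dx -0.317 dy 0.167
0.98 dx -0.304 dy 0.189
0.91 dx -0.290 dy 0.210
0.84 dx -0.275 dy 0.230
0.77 dx -0.258 dy 0.248
0.70 dx -0.240 dy 0.266
0.63 dx -0.221 dy 0.282
0.56 dx -0.201 dy 0.297
0.49 dx -0.180 dy 0.310
0.42 dx -0.157 dy 0.322
0.35 dx -0.135 dy 0.332
0.28 dx -0.111 dy 0.341
0.21 dx -0.087 dy 0.348
0.14 dx -0.062 dy 0.353
0.07 dx -0.038 dy 0.356
-0.00 dx -0.013 dy 0.358
clock: 15.25
tcp_pos: [0.6616, 0.1381, 0.1949]
ee_rot: [-1.571, -0.001, 0.277]
contact_force: [1.6, 0.2, 3.8]
opening: 0.0
t15.25 a0.6741 b-0.0481 z0.1949 Fa 1.6 Fb -0.3 Fz 3.8 [-1.57082587e+00 -5.82343136e-04  2.76633973e-01] 6.50108360656915e-06
```

```bash
python3 -m pendant '[{"dx":-0.29,"dy":0.21,"dz":0,"yaw":0},{"dx":-0.27,"dy":0.23,"dz":0,"yaw":0},{"dx":-0.26,"dy":0.25,"dz":0,"yaw":0},{"dx":-0.24,"dy":0.27,"dz":0,"yaw":0},{"dx":-0.22,"dy":0.28,"dz":0,"yaw":0}]'; python3 ab.py
python3 - <<'E'
from h import *
a=snap('scene','s5')
cv2.imwrite('pics/c5.png',cv2.resize(a['img'][80:290,190:350],None,fx=2.5,fy=2.5))
E
```

```text
clock: 15.75
tcp_pos: [0.6306, 0.1293, 0.1631]
ee_rot: [-1.571, 0.001, 0.277]
contact_force: [-0.8, 0.1, 4.0]
opening: 0.0
t15.75 a0.6419 b-0.0481 z0.1631 Fa -0.7 Fb 0.3 Fz 4.0 [-1.57087144e+00  5.08461823e-04  2.76593779e-01] 4.2781876663980236e-05
```

View pics/c5.png

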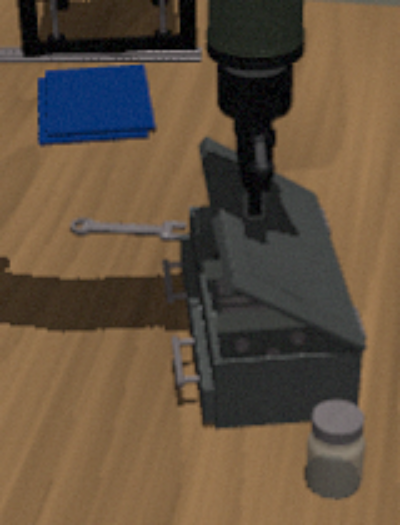

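The lid is following the fingertips at (255,215), about half way down. Continuing.

```bash
python3 -m pendant '[{"dx":-0.2,"dy":0.3,"dz":0,"yaw":0},{"dx":-0.18,"dy":0.31,"dz":0,"yaw":0},{"dx":-0.16,"dy":0.32,"dz":0,"yaw":0},{"dx":-0.13,"dy":0.33,"dz":0,"yaw":0},{"dx":-0.11,"dy":0.34,"dz":0,"yaw":0},{"dx":-0.09,"dy":0.35,"dz":0,"yaw":0}]'; python3 ab.py; python3 -m pendant '[{"dx":-0.05,"dy":0.25,"dz":0,"yaw":0},{"dx":-0.03,"dy":0.2,"dz":0,"yaw":0},{"dx":0,"dy":0.1,"dz":0,"yaw":0},{"dx":0,"dy":0,"dz":0,"yaw":0}]'; python3 ab.py
```

```text
clock: 16.4
tcp_pos: [0.6099, 0.1235, 0.1142]
ee_rot: [-1.571, 0.001, 0.277]
contact_force: [-1.6, -0.9, 3.6]
opening: 0.0004
t16.40 a0.6204 b-0.0480 z0.1142 Fa -1.8 Fb -0.4 Fz 3.6 [-1.57080406e+00  5.22270065e-04  2.76671956e-01] 0.0004489789343634416
clock: 16.8
tcp_pos: [0.6084, 0.1231, 0.1009]
ee_rot: [-1.571, 0.0, 0.277]
contact_force: [-0.5, -0.4, -0.0]
opening: -0.0001
t16.80 a0.6189 b-0.0480 z0.1009 Fa -0.6 Fb -0.2 Fz -0.0 [-1.57076327e+00  2.82253211e-04  2.76701754e-01] -0.000106326344344275
```

```bash
python3 -m pendant '[{"dx":0,"dy":0.1,"dz":0,"yaw":0},{"dx":0,"dy":0.08,"dz":0,"yaw":0},{"dx":0,"dy":0,"dz":0,"yaw":0}]'; python3 ab.py; python3 -m pendant '[{"dx":0,"dy":0.06,"dz":0,"yaw":0},{"dx":0,"dy":0,"dz":0,"yaw":0}]'; python3 ab.py
```

```text
clock: 17.1
tcp_pos: [0.6085, 0.1231, 0.0966]
ee_rot: [-1.571, -0.0, 0.277]
contact_force: [0.4, -0.0, 0.4]
opening: -0.0001
t17.10 a0.6190 b-0.0480 z0.0966 Fa 0.4 Fb -0.1 Fz 0.4 [-1.57078227e+00 -1.35557052e-04  2.76718510e-01] -6.078605221628344e-05
clock: 17.3
tcp_pos: [0.6086, 0.1231, 0.096]
ee_rot: [-1.571, -0.001, 0.277]
contact_force: [-3.8, -1.1, 12.9]
opening: -0.0002
t17.30 a0.6191 b-0.0480 z0.0960 Fa -4.0 Fb 0.0 Fz 12.9 [-1.57085603e+00 -5.80909096e-04  2.76631834e-01] -0.0001623748726668538
```

Hard stop at z = 0.096, which is where the shut lid should be. I'll lift straight up and check.

```bash
python3 -m pendant '[{"dx":0,"dy":0.04,"dz":0,"yaw":0},{"dx":0,"dy":0,"dz":0,"yaw":0},{"dx":0,"dy":0,"dz":0,"yaw":0}]'; python3 ab.py; python3 -m pendant '[{"dx":0,"dy":-0.4,"dz":0,"yaw":0},{"dx":0,"dy":-0.8,"dz":0,"yaw":0},{"dx":0,"dy":-1,"dz":0,"yaw":0},{"dx":0,"dy":-1,"dz":0,"yaw":0},{"dx":0,"dy":-1,"dz":0,"yaw":0},{"dx":0,"dy":-1,"dz":0,"yaw":0},{"dx":-1,"dy":-1,"dz":0,"yaw":0},{"dx":-1,"dy":-1,"dz":0,"yaw":0},{"dx":-1,"dy":-1,"dz":0.5,"yaw":0},{"dx":-1,"dy":0,"dz":1,"yaw":0},{"dx":-1,"dy":0,"dz":1,"yaw":0},{"dx":-1,"dy":0,"dz":1,"yaw":0},{"dx":0,"dy":0,"dz":1,"yaw":0},{"dx":0,"dy":0,"dz":1,"yaw":0},{"dx":0,"dy":0,"dz":1,"yaw":0},{"dx":0,"dy":0,"dz":1,"yaw":0},{"dx":0,"dy":0,"dz":1,"yaw":0},{"dx":0,"dy":0,"dz":1,"yaw":0},{"dx":0,"dy":0,"dz":0,"yaw":0}]'; python3 ab.py
python3 - <<'E'
from h import *
np.set_printoptions(precision=4,suppress=True)
a=snap('scene','s6');b=snap('top','t6')
z=cv2.resize(a['img'][80:290,190:350],None,fx=2,fy=2)
o=np.zeros((420,800,3),np.uint8);o[:,:320]=z[:420];o[:360,320:]=cv2.resize(b['img'],(480,360));cv2.imwrite('pics/c6.png',o)
c,s=np.cos(.277),np.sin(.277)
for n,d in (('scene',a),('top',b)):
    P=pts(d).reshape(-1,3);A=P[:,0]*c+P[:,1]*s;B=-P[:,0]*s+P[:,1]*c;z=P[:,2]
    for lo,hi in((.59,.62),(.65,.68),(.70,.73)):
        k=(A>lo)&(A<hi)&(B>-.18)&(B<.08)&(z>.06)&(z<.13); print(n,'lid',lo,k.sum(),np.median(z[k]) if k.any() else 0)
    for nm,l in(('L',-.01),('R',-.158)):
        k=(A<.58)&(A>.45)&(B>l)&(B<l+.07)&(z>.034)&(z<.043); print(n,nm,k.sum(),np.percentile(A[k],[1,10]) if k.any() else 0)
t=dict(np.load('top0.npz'))
for nm,(x,y,w) in dict(wheel=(127,220,20),jar=(346,155,25),wrench=(143,298,42)).items():
    f=cv2.absdiff(t['img'],b['img'])[y-w:y+w,x-w:x+w]; print(nm,f.mean(),f.max())
E
```

```text
clock: 17.6
tcp_pos: [0.6086, 0.1231, 0.0959]
ee_rot: [-1.571, -0.001, 0.276]
contact_force: [-10.6, -2.6, 28.2]
opening: 0.0001
t17.60 a0.6191 b-0.0481 z0.0959 Fa -10.9 Fb 0.4 Fz 28.2 [-1.57090656e+00 -8.96503727e-04  2.76447105e-01] 0.00014795355706648917
clock: 19.5
tcp_pos: [0.3979, 0.3134, 0.2994]
ee_rot: [-1.569, -0.0, 0.28]
contact_force: [0.1, -0.9, 1.0]
opening: 0.0002
t19.50 a0.4685 b0.1927 z0.2994 Fa -0.1 Fb -0.9 Fz 1.0 [-1.56947510e+00 -3.70684363e-05  2.80427014e-01] 0.0001791251747626097
scene lid 0.59 598 0.0958144591506696
scene lid 0.65 596 0.09603550186393486
scene lid 0.7 576 0.09561157906381071
scene L 51 [0.5501 0.551 ]
scene R 58 [0.5507 0.5515]
top lid 0.59 2025 0.09674259586747687
top lid 0.65 1929 0.09703364310661887
top lid 0.7 1878 0.09641736507662912
top L 193 [0.5484 0.5494]
top R 186 [0.5487 0.5496]
wheel 3.41 8
jar 3.9918666666666667 7
wrench 14.50609410430839 96
```

View pics/c6.png

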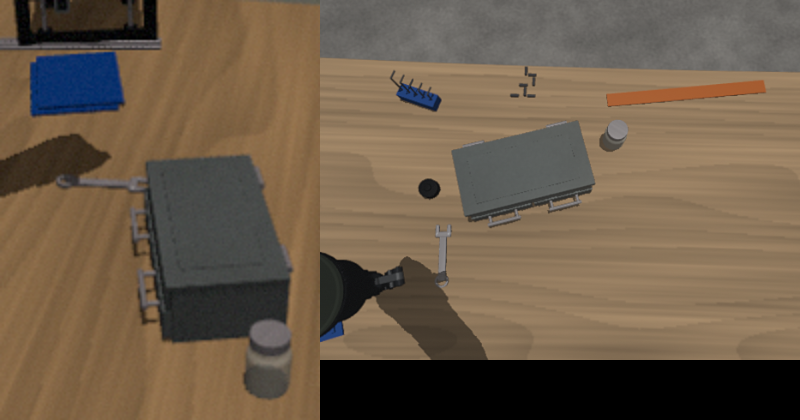

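The lid is level at 96 mm, both pulls are at the shut position, and the jar, wheel and wrench are where they were. The wrench area differs between images only because of the arm's shadow.

```bash
python3 -c "
from rig import close_job
print(close_job())"
```

```text
the job is handed in; nothing more can be done
None
```

The chest is closed and the job is handed in. I pushed the left drawer home with the closed fingertips, then the right, each at about 0.05 m/s until the hard stop. Then I reached over the lid and pushed it down along its arc at about 0.7 rad/s, with 2–6 N at the readings on the way, until it seated. It took about 20 s of the 54 s allowed, and the highest force I read was about 33 N.

**Last checks:**
- **Drawers:** both pulls measured at 0.549 to 0.551 m along the chest's x direction. The shut position is 0.548 m, so they are within about 3 mm.
- **Lid:** level at 96 to 97 mm in both the scene and top cameras, as it should be when shut.
- **Jar and wheel:** their image patches in the top camera are unchanged from the start.
- **Wrench:** it looks to be in the same place, but its image comparison was disturbed by the arm's shadow, so I judged that one by eye.
- **Robot:** the gripper was about 0.3 m above the bench, touching nothing, with the force reading near zero.

No check failed or disagreed.

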